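# Face the parts canister to the code scanner and print its ticket

## Robot

A 7-joint arm with a two-finger parallel gripper is mounted at the origin on the work surface. World frame = base frame: x ahead of the robot, y to its left, z up, the work surface at z = 0. Lengths are in m, angles in rad, forces in N, time in s.
With the tool pointing down it reaches from about 0.35 to 0.9 m from the base axis. Payload 8.1 kg.
Tool frame: the origin (TCP) lies at the centre of the arm's flange, where the gripper is bolted on; the fingertips stand 178 mm ahead of it and the grasp point (between the pads) lies 159 mm ahead of it; z points along the fingers, y is the line along which they close (so a half turn about z gives the same grasp; the last joint's range is limited). The gripper opens to 92 mm and grips with 3 to 60 N. Pads are 19 mm wide; open, the fingers measure 130 mm over their backs; the gripper's body (75 mm by 190 mm) begins 47 mm behind the grasp point.
Start: joints at [-1.247, 0.434, 0.025, 1.573, -0.012, 1.134, -0.075], TCP at [0.259, 0.569, 0.405] pointing down, gripper open.
Joint ranges: [-2.62, 2.62], [-0.44, 2.09], [-1.27, 1.32], [0.08, 2.57], [-1.32, 4.46], [0.12, 2], [-2.74, 2.74]. Speed limits (rad/s): [2.22, 2.22, 3.01, 3.01, 3.14, 3.14, 3.14].

## Interface

Orientations are given as a rotation vector (axis times angle).
In Python, from cell import arm gives the robot as it stands. The module is installed in compiled form; this text tells all that it offers.
- The arm moves only by the shell command python3 -m inch 'ROWS' [FORCE]. ROWS is text: rows parted by semicolons, each of 5 numbers parted by spaces: the shift along the tool's x, y, z in m, then the turn about the tool's z in rad, then the finger opening in m, from 0 to 0.0918. In form: x y z roll fingers; .... A call has 1 to 5 rows; each row is the pose to reach, as a shift and turn from the pose commanded when the call began, along the tool's axes at that moment; what a row does not reach only later rows make up. A row lasts 1/10 s, in which the tool goes at most 50 mm and 8.59 degrees, less where a joint would pass 70% of its speed; a pose out of reach is approached as far as the arm can. A call with a gripper value outside its range is refused whole. The fingers move at their own pace and stop on an object; FORCE is the grip in N (left out, the last holds). Time passes only in rows, so rows that repeat a pose let the fingers close. It gives the time, the measured TCP pose, the force, the opening and the grip force at its end, in the units of the state.
- arm.observe(): the state, without advancing time (a new reading comes with each control period).
- arm.get_image(name): name is "scene" or "side" or "wrist"; returns the picture (384x512x3 uint8, red, green, blue); there is no depth.
- arm.get_calibration(name): a dict with "intrinsics" (3x3 intrinsics, pixels), "pose" (4x4, takes a point from camera to world coordinates). Camera axes: x right, y up, looking along -z (the intrinsics and any distortion apply to the point x, -y, -z); pixel columns grow to the right and rows downward; lengths in m; the calibration is good to about 2 mm. A picture is of the moment at which its call begins: read the wrist's pose just before it. get_calibration takes no time and is no camera call; for the wrist camera it gives the pose at the moment of the call.
- arm.sign_off(): hands the job in; it is judged then, once.
Trained networks look in the newest picture that a camera, given by its name, has taken for a name from the list of things; names that differ only in an ending like _2 or _b are one class to them, and where a whole thing is asked for, a point or a joint stands for the part that bears it (a point fixed in the world has none). Each returns a list of dicts, best first, with "conf" (0 to 1); they miss things now and then, are a little off and sometimes report something else, mostly with a low value. They report only what shows in the picture. A call takes as long as a camera call. They do not tell look-alikes from the thing itself.
- arm.look_for(camera, query): "point" ([row, column] in pixels, amid what is visible of it).
- arm.silhouettes(camera, query): "region" (384x512 bool, what is visible of it) and "point" ([row, column] in pixels, amid what is visible of it).
- arm.place_of(camera, query): "point" ([row, column] in pixels: a listed point, or the origin of a listed thing).
The state is a dict: "clock": time; "joints": joint angles; "dq": joint speeds; "joint_efforts": joint torques, N m; "position": TCP position; "ee_rot": TCP orientation; "force": force on the tool from outside, world axes, zero at the start; "ft_torque": the same for the moment, N m; "width": opening from 0.0 (shut) to 1.0 (fully open); "gripper_force": force on a finger pad.
Only numpy, scipy, OpenCV 4.12 (cv2) and the standard library are available. Lean on these libraries where they do the work, as an engineer would, in place of code of your own. Each camera call takes 0.05 s, during which the arm holds its last target. There are 200 camera calls.

## Task

On the counting scale, push the canister round by the grey box on its side, keeping it standing in its collar, until its yellow code label squarely faces the red window of the scanner, and take the hand off it. Then press the green key on the cream printer fully down and let it come back up. Do not press the key before the label faces the scanner, do not tip the canister, and leave the label roll standing on the printer where it is.

Things in the scene. Friction and masses are not known exactly. Their poses are not given: they have to be found in the camera images.
- canister_center (a point): Centre, half-way up, of a white canister with a blue lid, 110 mm in diameter, 85 mm tall, about 0.9 kg, loose, too wide to grip, standing in the collar on the scale. z up; +x points to the middle of its yellow label with black bars (a yellow stripe on the lid points the same way), -x to the grey box on its wall.
- canister: The same canister and axes; origin at the centre of its underside. A few newtons sideways on the grey box turn it about its upright axis against friction; it stays where it is left.
- lug (a point): Centre of the grey box fixed to the canister's wall opposite the label, axes as the canister's. Flat side faces at y = +44 and -44 mm (88 mm wide); outer face 85 mm from the canister's axis, running in to the wall; 25 to 90 mm above the canister's underside. This point is 62.5 mm from the axis, 57.5 mm above the underside.
- label (a point): Middle of the yellow label on the canister's wall, 55 mm from the canister's axis, 42 mm above its underside; axes as the canister's.
- scale: Fixed counting scale, 230 x 230 mm, pan top 70 mm above the table; origin on the table under its centre. A fixed black collar on the pan (inner diameter 116 mm, outer 132 mm, 10 mm high, centred) holds the canister's foot and lets it turn.
- scanner: Fixed code scanner: black head 75 mm wide, 90 to 145 mm above the table, on a grey foot. Origin on the table, on the collar's axis under the canister; z up; +x points from that axis to the red window, 138 mm out, 118 mm above the table. The label faces it squarely when the canister's +x lies along this +x.
- print_top (a point): Centre of the top of the round green key, 32 mm in diameter, on the 115 mm high front part of a cream label printer (220 x 190 mm; its rear part, 128 mm high, begins 60 mm behind the key's centre, away from the robot). The printer is left or right of the scale. z up; pressed downwards.
- print (a joint): Travel of the green key: 0 up, 0.006 m fully down; a spring lifts it again, about 4 N when fully down.
- label_roll: Roll of white labels, a ring 76 mm in diameter and 45 mm tall, standing loose on the rear part of the printer, its centre 125 to 140 mm from the key; origin at the centre of its underside. Leave alone.
Mind the look-alikes: they are no part of the job. Leave any brown or turquoise look-alike of the canister alone.

How it is judged:
By the outcome, as a careful person would: the job done as asked, in the order asked, and still so for the second after the job is handed in, with the robot touching nothing.
It also fails if it takes over 58 s, if anything falls off the work surface, if the arm or the gripper's body presses on something with over 40 N, if the wrist force passes 120 N, or if a joint passes its speed limit or range.

## Working session

There is one attempt and no reset: what is moved stays moved. The work goes in short steps, Python scripts to look and compute and a shell command to move; the robot and the scene stay as the last step left them, time stands still between calls to the robot, and variables do not carry over. Pictures are saved under pics/ and viewed, at most 10 in all, crops included, and the job is handed in when it is done.

```bash
mkdir -p pics
cat > h.py <<'E'
import numpy as np, cv2
from cell import arm
def ray(cam,rc):
    c=arm.get_calibration(cam);K=np.array(c["intrinsics"]);T=np.array(c["pose"])
    d=np.linalg.inv(K)@[rc[1],rc[0],1];d=np.array([d[0],-d[1],-d[2]])
    return T[:3,3],T[:3,:3]@d
def atz(cam,rc,z):
    o,d=ray(cam,rc);return o+d*(z-o[2])/d[2]
def px(cam,p):
    c=arm.get_calibration(cam);K=np.array(c["intrinsics"]);T=np.array(c["pose"])
    q=T[:3,:3].T@(np.array(p)-T[:3,3]);q=K@[q[0],-q[1],-q[2]];return q[1]/q[2],q[0]/q[2]
def save(cam,n):
    im=arm.get_image(cam);cv2.imwrite(f"pics/{n}.png",im[:,:,::-1]);return im
E
python3 - <<'E'
from h import *
np.set_printoptions(precision=3,suppress=True)
a=save("scene","s0");b=save("side","d0");
cv2.imwrite("pics/both.png",np.hstack([cv2.resize(x,(400,300)) for x in (a,b)])[:,:,::-1])
print(arm.observe())
Z=dict(canister_center=.1125,label=.112,lug=.1275,scale=0,scanner=0,print_top=.12,label_roll=.128)
for cam in("scene","side"):
    print(cam,arm.get_calibration(cam)["pose"])
    for q,z in Z.items():
        for r in arm.place_of(cam,q)[:3]: print(q,round(r["conf"],2),np.array(r["point"]),atz(cam,r["point"],z))
E
```

```text
{'clock': 0.1, 'joints': array([-1.247,  0.435,  0.025,  1.574, -0.012,  1.134, -0.075]), 'dq': array([-0.001, -0.   , -0.001, -0.003, -0.   , -0.001,  0.001]), 'joint_efforts': array([  0.004, -66.913,   0.988, -31.515,  -0.061,   0.037,   0.   ]), 'position': array([0.259, 0.569, 0.404]), 'ee_rot': array([-0.665, -3.07 ,  0.002]), 'force': array([-0.046,  0.197, -0.619]), 'ft_torque': array([-0.044, -0.029, -0.049]), 'gripper_force': 0.0, 'width': 0.9981249687040589}
scene [[ 0.511 -0.472  0.718  1.472]
 [ 0.86   0.282 -0.426 -0.529]
 [-0.002  0.835  0.55   0.825]
 [ 0.     0.     0.     1.   ]]
canister_center 0.97 [192.3 163.7] [ 0.407 -0.205  0.113]
canister_center 0.78 [209.7 106.6] [ 0.408 -0.366  0.113]
canister_center 0.61 [191.9 262.9] [0.548 0.034 0.113]
label 0.95 [292.4 201.5] [ 0.81  -0.276  0.112]
label 0.81 [199.7 116.9] [ 0.375 -0.328  0.112]
label 0.7 [201.7 180.1] [ 0.473 -0.184  0.112]
lug 0.88 [182.  156.5] [ 0.368 -0.21   0.127]
lug 0.62 [218.4 100.1] [ 0.46  -0.394  0.127]
lug 0.59 [191.7 289.6] [0.604 0.086 0.127]
scale 0.93 [227.4 267.7] [0.569 0.038 0.   ]
s
[... 225 characters left out ...]
.656  0.755  1.189]
 [ 0.     0.     0.     1.   ]]
canister_center 0.82 [273.2 353.6] [ 0.765 -0.283  0.113]
canister_center 0.74 [335.9 198.8] [ 0.309 -0.375  0.112]
canister_center 0.59 [281.9 192.6] [ 0.311 -0.212  0.113]
label 0.84 [218.  250.6] [ 0.517 -0.02   0.112]
label 0.75 [328.4 185.4] [ 0.277 -0.346  0.112]
label 0.74 [279.5 335.8] [ 0.709 -0.291  0.112]
lug 0.98 [285.9 173.3] [ 0.258 -0.222  0.127]
lug 0.85 [185.9 265.2] [0.589 0.092 0.127]
lug 0.75 [264.3 375.2] [ 0.831 -0.276  0.127]
scale 0.78 [224.2 258. ] [0.551 0.037 0.   ]
scanner 0.28 [202.3 257.2] [0.569 0.135 0.   ]
print_top 0.6 [317.1 273.1] [ 0.508 -0.368  0.12 ]
label_roll 0.58 [294.6 316.7] [ 0.638 -0.333  0.128]
```

View pics/s0.png

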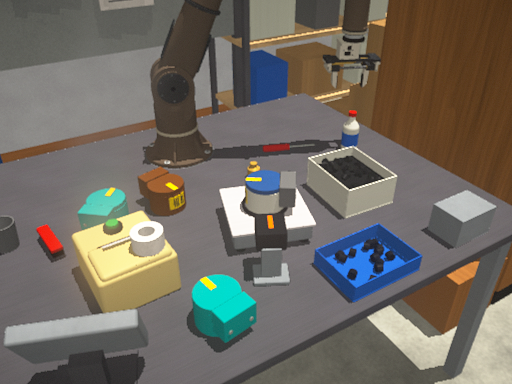

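View pics/d0.png

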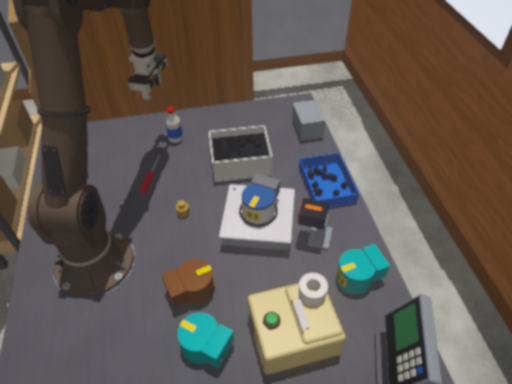

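The white canister with the blue lid stands on the scale: scene (190,265), side (203,258). The brown one at scene (192,164) and the turquoise ones at (205,105) and (305,222) stand on the table and are look-alikes. The scanner is at scene (232,271), and the printer's green key at scene (226,112). I'll confirm these in an enlarged crop.

Run:
```python
from h import *
np.set_printoptions(precision=3,suppress=True)
a=cv2.imread("pics/s0.png")[160:290,210:330];b=cv2.imread("pics/d0.png")[165:265,215:345]
cv2.imwrite("pics/c0.png",np.hstack([cv2.resize(a,None,fx=3,fy=3,interpolation=2),cv2.resize(b,(507,390),interpolation=2)])[:, :800])
for cam in("scene","side"):
    im=cv2.imread("pics/%s.png"%{"scene":"s0","side":"d0"}[cam])
    hsv=cv2.cvtColor(im,cv2.COLOR_BGR2HSV)
    win=np.zeros(im.shape[:2],bool)
    if cam=="scene": win[165:215,235:305]=1
    else: win[170:230,230:290]=1
    for nm,lo,hi,z in(("lid",(105,100,60),(125,255,255),.155),("yel",(22,120,120),(32,255,255),.156)):
        m=(cv2.inRange(hsv,lo,hi)>0)&win; r,c=np.nonzero(m);print(cam,nm,len(r),r.mean(),c.mean(),atz(cam,(r.mean(),c.mean()),z))
    m=cv2.inRange(hsv,(45,80,30),(80,255,255))>0
    n,l,s,ce=cv2.connectedComponentsWithStats(m.astype(np.uint8))
    for i in range(1,n):
        if s[i,4]>40: print("green",s[i],ce[i],atz(cam,ce[i][::-1],.118))
    for q in("scanner","canister_center","lug","scale","print_top"):
        for r in arm.look_for(cam,q)[:4]: print(q,round(r["conf"],2),np.array(r["point"]))
```

```text
scene lid 601 181.80865224625623 264.69384359401 [0.562 0.031 0.155]
scene yel 76 179.82894736842104 252.07894736842104 [0.537 0.006 0.156]
green [106 219  12   8  79] [111.519 222.43 ] [ 0.478 -0.372  0.118]
scanner 0.77 [247.4 273. ]
canister_center 0.84 [307.6 222. ]
canister_center 0.73 [210.2 101.6]
canister_center 0.7 [192.7 271.3]
canister_center 0.6 [186.9 163.3]
lug 0.97 [308.8 222.3]
lug 0.93 [188.2 163.7]
lug 0.78 [207.2 105.9]
lug 0.62 [194.1 274.5]
scale 0.83 [218.6 248.5]
print_top 0.57 [223.1 110.5]
side lid 526 195.0171102661597 258.90874524714826 [0.555 0.033 0.155]
side yel 63 204.96825396825398 253.53968253968253 [ 0.53  -0.005  0.156]
green [394 304  25  47 893] [405.517 327.163] [ 0.839 -0.469  0.118]
green [265 312  13  13 126] [271.325 318.103] [ 0.503 -0.369  0.118]
scanner 0.82 [223.9 315. ]
canister_center 0.94 [338.9 205.7]
canister_center 0.78 [272.1 358.6]
canister_center 0.73 [198.6 260.3]
canister_center 0.69 [285.2 188. ]
lug 0.97 [272.1 360.2]
lug 0.86 [342.2 203. ]
lug 0.84 [284.3 186. ]
lug 0.57 [198.8 260.5]
scale 0.95 [225.8 255.2]
```

View pics/c0.png

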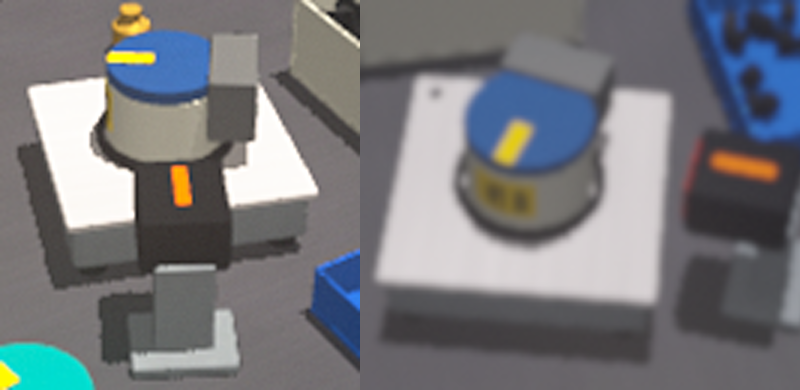

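The crop shows the canister on the scale. Its stripe and label point toward the robot's right-front (crop left in scene), and the lug is on the opposite side. The scanner's orange stripe is at scene ≈(222,270) and side ≈(207,314). Next I'll work out the angles and the approach.

```bash
cat >> h.py <<'E'
from scipy.spatial.transform import Rotation as Ro
def tri(a,b):
    (o1,d1),(o2,d2)=ray("scene",a),ray("side",b)
    s=np.linalg.lstsq(np.c_[d1,-d2],o2-o1,rcond=None)[0];p,q=o1+s[0]*d1,o2+s[1]*d2
    return (p+q)/2,np.linalg.norm(p-q)
def toward(p,yaw):
    "tool-frame shift and roll to reach world TCP p with tool-x yaw (deg)"
    s=arm.observe();R=Ro.from_rotvec(s["ee_rot"]).as_matrix()
    y0=np.degrees(np.arctan2(R[1,0],R[0,0]))
    return R.T@(np.array(p)-s["position"]),y0,np.radians(-(yaw-y0))
E
python3 - <<'E'
from h import *
np.set_printoptions(precision=3,suppress=True)
for cam,f,w in(("scene","s0",(205,235,260,285)),("side","d0",(195,222,295,330))):
    hsv=cv2.cvtColor(cv2.imread(f"pics/{f}.png"),cv2.COLOR_BGR2HSV)
    m=cv2.inRange(hsv,(4,150,120),(18,255,255));k=np.zeros_like(m);k[w[0]:w[1],w[2]:w[3]]=1;m*=k
    r,c=np.nonzero(m);P=np.array([atz(cam,x,.145) for x in zip(r,c)])[:,:2]
    u,s,v=np.linalg.svd(P-P.mean(0));print(cam,"orange",len(r),P.mean(0),"dir",v[0],np.degrees(np.arctan2(v[0][1],v[0][0])),np.ptp(P@v[0]))
    # yellow stripe on lid
    w=(172,188,240,266) if cam=="scene" else (192,210,245,262)
    m=cv2.inRange(hsv,(22,120,120),(34,255,255));k=np.zeros_like(m);k[w[0]:w[1],w[2]:w[3]]=1;m*=k
    r,c=np.nonzero(m);P=np.array([atz(cam,x,.156) for x in zip(r,c)])[:,:2]
    u,s,v=np.linalg.svd(P-P.mean(0));print(cam,"stripe",len(r),P.mean(0),np.degrees(np.arctan2(v[0][1],v[0][0])),np.ptp(P@v[0]))
print("key",tri((224.5,112),(318.1,271.3)))
print("bottle top",tri((113,352.5),(109,170)), "scale corners", [atz("side",x,.07) for x in((184.5,229),(188.5,295),(238,221),(242.5,291))])
E
```

```text
scene orange 44 [ 0.711 -0.045] dir [ 0.884 -0.467] -27.827271403920385 0.05307516408945512
scene stripe 46 [0.535 0.01 ] 57.282613874465014 0.03892328122038485
side orange 79 [ 0.713 -0.045] dir [ 0.879 -0.477] -28.488952795098673 0.05252283794067536
side stripe 46 [0.533 0.009] -123.61652336126937 0.04046607769733529
key (array([ 0.502, -0.375,  0.128]), np.float64(0.0011186087814477918))
bottle top (array([0.311, 0.556, 0.145]), np.float64(0.0016720284473079607)) scale corners [array([0.478, 0.179, 0.07 ]), array([0.7 , 0.11, 0.07]), array([ 0.414, -0.046,  0.07 ]), array([ 0.627, -0.111,  0.07 ])]
```

```bash
python3 -m inch '-0.04 -0.026 -0.01 0.14 0; -0.08 -0.052 -0.02 0.28 0; -0.12 -0.078 -0.03 0.42 0; -0.16 -0.104 -0.04 0.56 0; -0.20 -0.13 -0.045 0.70 0' 20
python3 - <<'E'
from h import *
print(arm.observe()["joints"].round(2),toward([.6,.045,.45],-33))
E
```

```text
clock: 1.8
position: [0.3878, 0.3661, 0.4508]
ee_rot: [-1.685, -2.651, -0.003]
force: [1.3, -0.2, 0.4]
width: 0.613
gripper_force: 0.0
[-1.05  0.25  0.24  1.74 -0.06  1.16 -0.35] (array([-0.38077638,  0.05586662,  0.00056327]), np.float64(115.10799467529331), np.float64(2.5849721556100977))
```

```bash
python3 -m inch '-0.04 0.006 0 0.14 0; -0.08 0.012 0 0.28 0; -0.12 0.018 0 0.42 0; -0.16 0.024 0 0.56 0; -0.20 0.03 0 0.70 0'
python3 - <<'E'
from h import *
print(arm.observe()["joints"].round(2),toward([.6,.045,.45],-33))
E
```

```text
clock: 2.3
position: [0.5006, 0.1986, 0.4501]
ee_rot: [-2.492, -1.913, -0.001]
force: [-0.2, 0.4, 0.2]
width: 0.178
gripper_force: 0.0
[-0.84  0.26  0.46  1.75 -0.13  1.16 -0.6 ] (array([-1.22631209e-01,  1.35740891e-01,  2.32247756e-05]), np.float64(75.01150928437323), np.float64(1.8851564670607373))
```

```bash
python3 -m inch '-0.035 0.035 0 0.14 0; -0.07 0.07 0 0.28 0; -0.10 0.10 0 0.42 0; -0.123 0.136 0 0.56 0; -0.123 0.136 0 0.70 0'; python3 -m inch '0 0 0 0.14 0; 0 0 0 0.28 0; 0 0 0 0.42 0; 0 0 0 0.56 0; 0 0 0 0.70 0';python3 - <<'E'
from h import *
print(arm.observe()["joints"].round(2),toward([.6,.045,.45],-33))
E
```

```text
clock: 2.8
position: [0.6024, 0.0407, 0.4502]
ee_rot: [2.997, 0.929, 0.002]
force: [0.5, -0.2, 0.1]
width: 0.003
gripper_force: 0.0
clock: 3.3
position: [0.6004, 0.0467, 0.4498]
ee_rot: [-3.138, 0.143, -0.0]
force: [-0.2, -0.1, 0.3]
width: 0.002
gripper_force: 0.0
[-0.73  0.45  0.84  1.61 -0.35  1.24 -1.49] (array([-0.00019815,  0.0017707 , -0.00024586]), np.float64(-5.202281864971071), np.float64(0.4851617059975925))
```

```bash
python3 -m inch '0 0 0 0.14 0; 0 0 0 0.28 0; 0 0 0 0.42 0; 0 0 0 0.485 0; 0 0 0 0.485 0';python3 - <<'E'
from h import *
print(arm.observe()["joints"].round(2),toward([.6,.045,.45],-33))
im=save("wrist","w0")
for q in("lug","canister_center","label","scanner","scale"):
    for r in arm.place_of("wrist",q)[:3]: print(q,r["conf"],r["point"])
E
```

```text
clock: 3.8
position: [0.6004, 0.0469, 0.4496]
ee_rot: [3.014, -0.884, -0.0]
force: [-0.1, -0.0, 0.3]
width: 0.003
gripper_force: 0.0
[-0.8   0.49  0.97  1.62 -0.42  1.26 -1.9 ] (array([ 0.00070714,  0.00184566, -0.0003976 ]), np.float64(-32.70509159925184), np.float64(0.005147122584846354))
label 0.66 [231.0, 490.8]
```

View pics/w0.png

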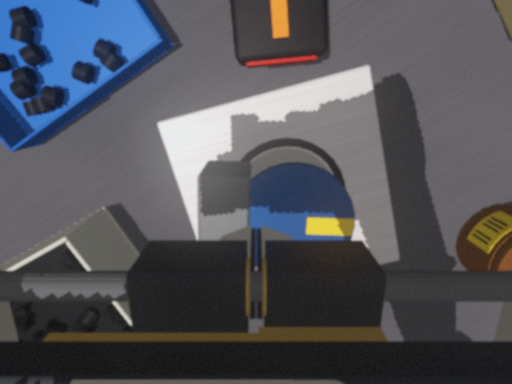

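The wrist view shows the scanner's red window edge at about (65,247)–(57,318). The lid is at about (215,300), its stripe at (226,330), and the lug at (188,224) just left of the lid. I'll convert these to world positions.

Run:
```python
from h import *
np.set_printoptions(precision=4,suppress=True)
im=cv2.imread("pics/w0.png");hsv=cv2.cvtColor(im,cv2.COLOR_BGR2HSV)
def fitline(m,z):
    r,c=np.nonzero(m);P=np.array([atz("wrist",x,z) for x in zip(r,c)])[:,:2];u,s,v=np.linalg.svd(P-P.mean(0))
    print(len(r),r.mean(),c.mean(),P.mean(0),np.degrees(np.arctan2(v[0][1],v[0][0])),np.ptp(P@v[0]),np.ptp(P@v[1]))
def box(m,a,b,c,d):
    k=np.zeros_like(m);k[a:b,c:d]=1;return m*k
red=box(cv2.inRange(hsv,(0,150,80),(6,255,255)),40,80,230,340);fitline(red,.118)
fitline(box(cv2.inRange(hsv,(6,150,100),(20,255,255)),0,60,250,310),.145)
fitline(box(cv2.inRange(hsv,(22,120,80),(34,255,255)),200,240,290,370),.156)
blue=box(cv2.inRange(hsv,(105,100,30),(125,255,255)),150,240,250,360)|box(cv2.inRange(hsv,(22,120,80),(34,255,255)),200,240,290,370)
cs,_=cv2.findContours(blue,cv2.RETR_EXTERNAL,cv2.CHAIN_APPROX_NONE);c=max(cs,key=cv2.contourArea)[:,0]
P=np.array([atz("wrist",(y,x),.155)[:2] for x,y in c if x>256 and (y<200 or x>335) and y<237])
A=np.c_[2*P,np.ones(len(P))];s=np.linalg.lstsq(A,(P**2).sum(1),rcond=None)[0];print("lid",s[:2],np.sqrt(s[2]+s[:2]@s[:2]),len(P))
for rc in((166,201),(162,250),(212,198)):print("lug",atz("wrist",rc,.16))
```

```text
366 60.256830601092894 281.43715846994536 [ 0.6757 -0.0263] 62.608432593184716 0.06152405806110539 0.004536807413318855
669 18.39611360239163 279.3976083707025 [ 0.7016 -0.0379] 153.0750645054868 0.027251469565407027 0.013738221916041071
750 225.90933333333334 329.332 [0.5343 0.0133] -124.65331397980941 0.040652280435154176 0.015927718909284627
lid [0.5626 0.0308] 0.042255068667675484 123
lug [0.6404 0.0768 0.16  ]
lug [0.6214 0.0407 0.16  ]
lug [0.6086 0.1024 0.16  ]
```

```bash
cat >> h.py <<'E'
C=np.array([.554,.036])
def push(lug,gap,z=.290,rad=.062):
    a=np.radians(lug);u=np.array([np.cos(a),np.sin(a)]);t=np.array([u[1],-u[0]])
    return [*(C+rad*u+(.0535+gap)*t),z]
def rows(seq,z=.290):
    for l,g in seq:
        d,y,r=toward(push(l,g,z),l-90);print(l,g,"%.4f %.4f %.4f %.3f"%(*d,r))
E
python3 - <<'E'
from h import *
rows([(55,.02)],.45);rows([(55,.02)])
E
```

```text
55 0.02 0.0427 -0.0250 -0.0002 0.042
55 0.02 0.0427 -0.0250 0.1598 0.042
```

```bash
python3 -m inch '0.043 -0.025 0 0.042 0; 0.043 -0.025 0.04 0.042 0; 0.043 -0.025 0.08 0.042 0; 0.043 -0.025 0.12 0.042 0; 0.043 -0.025 0.145 0.042 0'; python3 -m inch '0 0 0.015 0 0; 0 0 0.015 0 0';python3 - <<'E'
from h import *
print(arm.observe()["force"],arm.observe()["joints"].round(2))
rows([(l,-.002) for l in(55,60,65,70,75)]); im=save("side","d1"); cv2.imwrite("pics/d1c.png",cv2.resize(im[110:260,180:350,::-1],None,fx=4,fy=4))
E
```

```text
clock: 4.6
position: [0.6493, 0.0447, 0.3017]
ee_rot: [2.995, -0.945, -0.004]
force: [-0.1, -0.6, 0.1]
width: 0.003
gripper_force: 0.0
clock: 4.8
position: [0.6496, 0.0446, 0.2881]
ee_rot: [2.995, -0.946, -0.004]
force: [-0.8, 0.5, -0.6]
width: 0.008
gripper_force: 0.0
[-0.82852205  0.47526421 -0.55626196] [-0.66  0.72  0.84  1.68 -0.61  1.03 -1.8 ]
55 -0.002 -0.0219 -0.0001 -0.0019 -0.001
60 -0.002 -0.0275 -0.0043 -0.0019 -0.088
65 -0.002 -0.0334 -0.0080 -0.0019 -0.176
70 -0.002 -0.0397 -0.0113 -0.0019 -0.263
75 -0.002 -0.0462 -0.0139 -0.0018 -0.350
```

View pics/d1c.png

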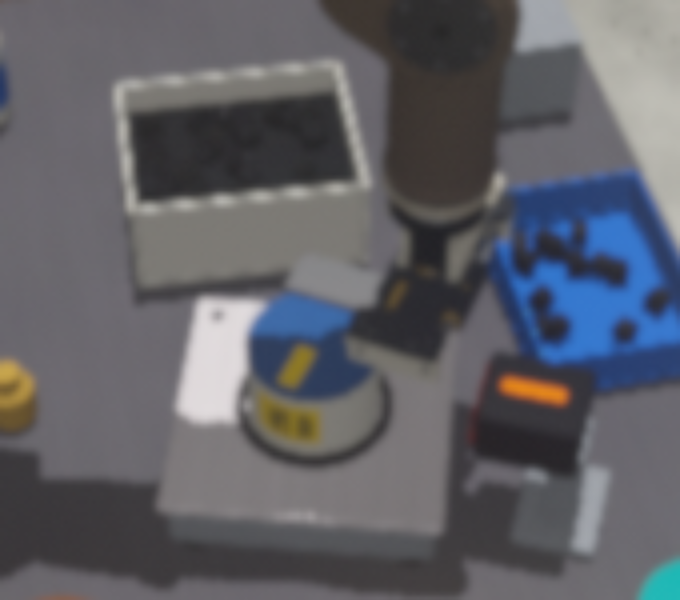

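The hand stands beside the lug's scanner-facing side, clear of both. Starting the push.

```bash
python3 -m inch '-0.012 0 0 0 0; -0.022 0 0 0 0; -0.0245 -0.002 0 -0.044 0; -0.0275 -0.0043 0 -0.088 0; -0.0304 -0.0062 0 -0.132 0';python3 - <<'E'
from h import *
print(arm.observe()["force"])
rows([(l,-.002) for l in(65,68,71,74,77)])
E
```

```text
clock: 5.35
position: [0.6284, 0.0678, 0.291]
ee_rot: [-3.051, 0.743, -0.003]
force: [0.3, -1.2, -0.2]
width: 0.005
gripper_force: 0.6
[ 0.27500354 -1.18873847 -0.23189561]
65 -0.002 -0.0026 -0.0016 0.0010 -0.041
68 -0.002 -0.0060 -0.0041 0.0010 -0.094
71 -0.002 -0.0095 -0.0064 0.0010 -0.146
74 -0.002 -0.0132 -0.0085 0.0010 -0.198
77 -0.002 -0.0170 -0.0104 0.0010 -0.251
```

```bash
python3 -m inch '-0.0026 -0.0016 0.001 -0.041 0; -0.006 -0.0041 0.001 -0.094 0; -0.0095 -0.0064 0.001 -0.146 0; -0.0132 -0.0085 0.001 -0.198 0; -0.017 -0.0104 0.001 -0.251 0';python3 - <<'E'
from h import *
print(arm.observe()["force"])
rows([(l,-.002) for l in(80,84,88,92,96)])
E
```

```text
clock: 5.85
position: [0.6197, 0.0851, 0.2911]
ee_rot: [-3.12, 0.354, -0.011]
force: [6.9, 0.9, 2.2]
width: 0.006
gripper_force: 3.6
[6.8899178  0.91454691 2.24151797]
80 -0.002 -0.0048 -0.0020 0.0011 -0.052
84 -0.002 -0.0094 -0.0052 0.0011 -0.122
88 -0.002 -0.0143 -0.0081 0.0011 -0.191
92 -0.002 -0.0193 -0.0106 0.0010 -0.261
96 -0.002 -0.0245 -0.0128 0.0010 -0.331
```

```bash
python3 -m inch '-0.0048 -0.002 0.001 -0.052 0; -0.0094 -0.0052 0.001 -0.122 0; -0.0143 -0.0081 0.001 -0.191 0; -0.0193 -0.0106 0.001 -0.261 0; -0.0245 -0.0128 0.001 -0.331 0';python3 - <<'E'
from h import *
print(arm.observe()["force"])
rows([(l,-.002) for l in(100,104,108,112,116)])
E
```

```text
clock: 6.35
position: [0.5996, 0.1045, 0.2909]
ee_rot: [-3.134, -0.167, -0.016]
force: [9.4, 5.3, 3.9]
width: 0.007
gripper_force: 5.1
[9.42350134 5.30033105 3.857019  ]
100 -0.002 -0.0055 -0.0021 0.0008 -0.068
104 -0.002 -0.0102 -0.0053 0.0008 -0.138
108 -0.002 -0.0151 -0.0080 0.0007 -0.208
112 -0.002 -0.0201 -0.0105 0.0007 -0.278
116 -0.002 -0.0253 -0.0126 0.0006 -0.347
```

```bash
python3 -m inch '-0.0055 -0.0021 0.001 -0.068 0; -0.0102 -0.0053 0.001 -0.138 0; -0.0151 -0.008 0.001 -0.208 0; -0.0201 -0.0105 0.001 -0.278 0; -0.0253 -0.0126 0.001 -0.347 0';python3 - <<'E'
from h import *
s=arm.observe();print(s["force"],s["joints"].round(2))
rows([(l,-.002) for l in(120,124,128,132,136)])
a=save("scene","s2")[150:270,210:330];b=save("side","d2")[140:260,200:350]
cv2.imwrite("pics/c2.png",np.hstack([cv2.resize(x,(400,400)) for x in(a,b)])[:,:,::-1])
E
```

```text
clock: 6.85
position: [0.5728, 0.1154, 0.2897]
ee_rot: [-3.058, -0.707, -0.015]
force: [8.1, 8.4, 4.9]
width: 0.002
gripper_force: 5.4
[8.05102671 8.3892107  4.92686396] [-0.69  0.53  0.58  1.85 -0.38  0.86 -1.05]
120 -0.002 -0.0046 -0.0023 -0.0003 -0.069
124 -0.002 -0.0093 -0.0055 -0.0004 -0.139
128 -0.002 -0.0142 -0.0082 -0.0004 -0.209
132 -0.002 -0.0192 -0.0107 -0.0005 -0.279
136 -0.002 -0.0245 -0.0128 -0.0005 -0.349
```

View pics/c2.png

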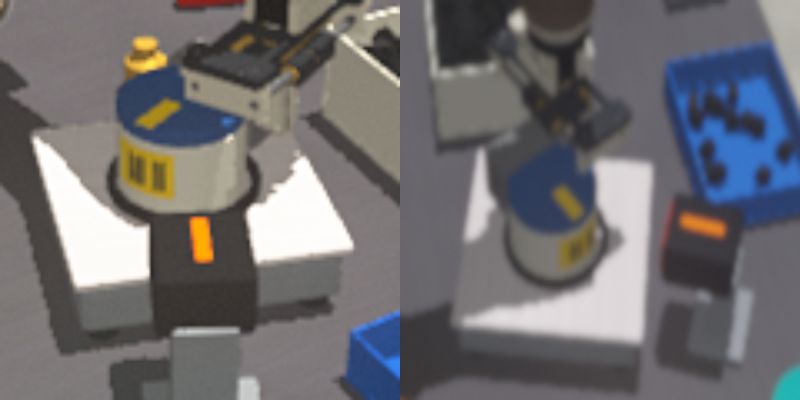

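The canister is turning upright in its collar, and the label now points about half-way to the scanner. Continuing.

```bash
python3 -m inch '-0.0046 -0.0023 0 -0.069 0; -0.0093 -0.0055 0 -0.139 0; -0.0142 -0.0082 0 -0.209 0; -0.0192 -0.0107 0 -0.279 0; -0.0245 -0.0128 0 -0.349 0';python3 - <<'E'
from h import *
s=arm.observe();print(s["force"],s["joints"].round(2))
rows([(l,-.002) for l in(140,143,146,148,149,150)])
E
```

```text
clock: 7.45
position: [0.5444, 0.117, 0.2893]
ee_rot: [-2.888, -1.228, -0.014]
force: [3.5, 11.5, 4.3]
width: 0.005
gripper_force: 5.7
[ 3.46616675 11.45722989  4.28102943] [-0.65  0.48  0.48  1.91 -0.3   0.82 -0.78]
140 -0.002 -0.0045 -0.0023 -0.0007 -0.068
143 -0.002 -0.0080 -0.0046 -0.0008 -0.121
146 -0.002 -0.0116 -0.0068 -0.0008 -0.173
148 -0.002 -0.0141 -0.0082 -0.0008 -0.208
149 -0.002 -0.0153 -0.0088 -0.0008 -0.226
150 -0.002 -0.0166 -0.0094 -0.0008 -0.243
```

```bash
python3 -m inch '-0.0045 -0.0023 0 -0.068 0; -0.008 -0.0046 0 -0.121 0; -0.0116 -0.0068 0 -0.173 0; -0.0116 -0.0068 0 -0.173 0'
cat >> h.py <<'E'
def stripe(cam,im,w,z=.156):
    hsv=cv2.cvtColor(im,cv2.COLOR_RGB2HSV);m=cv2.inRange(hsv,(20,110,70),(34,255,255));k=np.zeros_like(m);k[w[0]:w[1],w[2]:w[3]]=1;m*=k
    n,l,s,_=cv2.connectedComponentsWithStats(m)
    for i in range(1,n):
        if s[i,4]<25: continue
        r,c=np.nonzero(l==i);P=np.array([atz(cam,x,z) for x in zip(r,c)])[:,:2];u,sv,v=np.linalg.svd(P-P.mean(0));a=np.degrees(np.arctan2(v[0][1],v[0][0]))
        q=P.mean(0)-C
        print(cam,len(r),r.mean().round(),c.mean().round(),"mean",P.mean(0).round(4),"dir",round(a,1),"len",np.ptp(P@v[0]).round(3),np.ptp(P@v[1]).round(3),"from axis",np.degrees(np.arctan2(q[1],q[0])).round(1))
E
python3 - <<'E'
from h import *
s=arm.observe();print(s["force"],toward([0,0,0],0)[1]+90)
rows([(l,-.002) for l in(148,150,152,153)])
a=save("scene","s3");b=save("side","d3")
stripe("scene",a,(165,215,235,305));stripe("side",b,(170,235,225,290))
cv2.imwrite("pics/c3.png",np.hstack([cv2.resize(x,(400,400)) for x in(a[150:270,210:330],b[150:270,200:320])])[:,:,::-1])
E
```

```text
clock: 7.85
position: [0.5308, 0.1142, 0.2893]
ee_rot: [-2.771, -1.473, -0.013]
force: [2.0, 14.4, 4.8]
width: 0.005
gripper_force: 6.7
[ 1.95236121 14.44481065  4.75055666] 145.98484113833672
148 -0.002 -0.0025 -0.0008 -0.0007 -0.035
150 -0.002 -0.0048 -0.0024 -0.0007 -0.070
152 -0.002 -0.0071 -0.0040 -0.0007 -0.105
153 -0.002 -0.0083 -0.0048 -0.0008 -0.122
scene 53 185.0 263.0 mean [0.5751 0.0167] dir -34.2 len 0.041 0.016 from axis -42.5
scene 257 203.0 262.0 mean [ 0.6461 -0.0269] dir -19.2 len 0.066 0.057 from axis -34.3
side 57 197.0 266.0 mean [0.5755 0.0172] dir -40.0 len 0.043 0.02 from axis -41.2
```

View pics/c3.png

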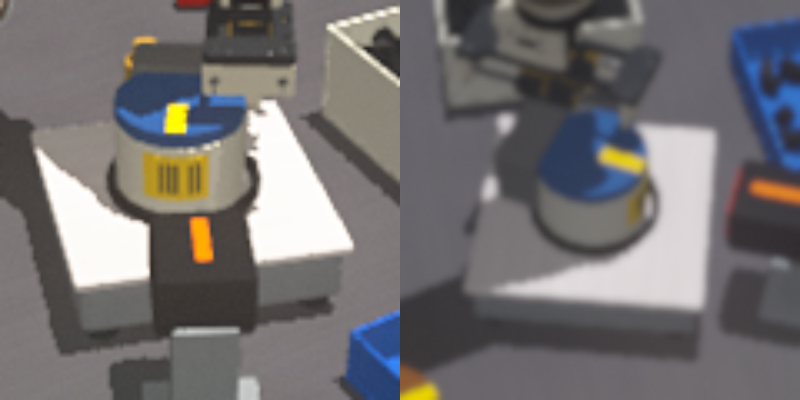

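```bash
python3 -m inch '-0.002 -0.001 0 -0.03 0; -0.004 -0.002 0 -0.055 0; -0.004 -0.002 0 -0.055 0; -0.004 -0.002 0 -0.055 0'; python3 -m inch '0.03 0 0 0 0; 0.03 0 -0.04 0 0; 0.03 0 -0.08 0 0; 0.03 0 -0.12 0 0; 0.03 0 -0.16 0 0'
python3 - <<'E'
from h import *
print(toward([0,0,0],0)[1]+90)
im=save("wrist","w4"); stripe("wrist",im,(0,384,0,512))
E
```

```text
clock: 8.35
position: [0.5269, 0.1127, 0.2892]
ee_rot: [-2.73, -1.546, -0.013]
force: [0.7, 18.2, 6.6]
width: 0.002
gripper_force: 7.8
clock: 8.85
position: [0.5412, 0.1331, 0.4494]
ee_rot: [-2.737, -1.542, -0.003]
force: [0.8, 1.0, 0.4]
width: 0.007
gripper_force: 0.0
148.80675608744065
wrist 782 243.0 90.0 mean [0.3874 0.1647] dir -167.9 len 0.037 0.029 from axis 142.3
wrist 178 291.0 247.0 mean [0.4839 0.0464] dir -121.4 len 0.06 0.005 from axis 171.5
wrist 216 288.0 264.0 mean [0.4995 0.0412] dir -120.8 len 0.061 0.005 from axis 174.5Traceback (most recent call last):
  File "<stdin>", line 3, in <module>
  File "h.py", line 36, in stripe
    r,c=np.nonzero(l==i);P=np.array([atz(cam,x,z) for x in zip(r,c)])[:,:2];u,sv,v=np.linalg.svd(P-P.mean(0));a=np.degrees(np.arctan2(v[0][1],v[0][0]))
                                     ~~~^^^^^^^^^
  File "h.py", line 8, in atz
    o,d=ray(cam,rc);return o+d*(z-o[2])/d[2]
        ~~~^^^^^^^^
  File "h.py", line 4, in ray
    c=arm.get_calibration(cam);K=np.array(c["intrinsics"]);T=np.array(c["pose"])
ValueError: time passes only in moves, steps and waits
```

View pics/w4.png

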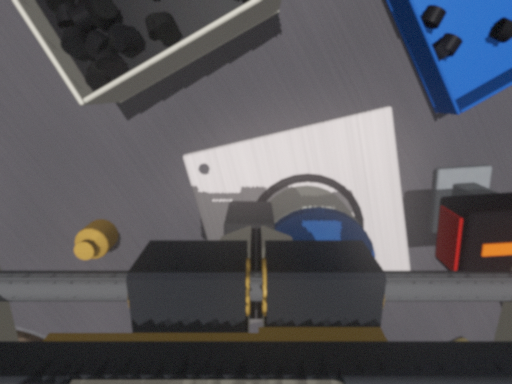

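The wrist view looks along the tool's +x, so the hand hides the stripe. Backing the hand away over the canister brings it into view.

```bash
python3 -m inch '-0.045 0 0 0 0; -0.09 0 0 0 0; -0.13 0 0 0 0; -0.13 0 0 0 0; -0.13 0 0 0 0'
python3 - <<'E'
from h import *
im=save("wrist","w5"); T=arm.get_calibration("wrist")
import h; h.arm_cal=T
_c=T
def ray2(cam,rc):
    K=np.array(_c["intrinsics"]);Q=np.array(_c["pose"]);d=np.linalg.inv(K)@[rc[1],rc[0],1];return Q[:3,3],Q[:3,:3]@np.array([d[0],-d[1],-d[2]])
h.ray=ray2
h.stripe("wrist",im,(0,245,150,400))
hsv=cv2.cvtColor(im,cv2.COLOR_RGB2HSV)
for nm,lo,hi,z in(("red",(0,150,80),(6,255,255),.118),("orange",(7,150,100),(19,255,255),.145)):
    m=cv2.inRange(hsv,lo,hi);n,l,s,_=cv2.connectedComponentsWithStats(m)
    for i in range(1,n):
        if s[i,4]<150: continue
        r,c=np.nonzero(l==i);P=np.array([h.atz("wrist",x,z) for x in zip(r,c)])[:,:2];v=np.linalg.svd(P-P.mean(0))[2]
        print(nm,len(r),r.mean(),c.mean(),P.mean(0),np.degrees(np.arctan2(v[0][1],v[0][0])))
b=cv2.inRange(hsv,(105,100,30),(125,255,255));n,l,s,ce=cv2.connectedComponentsWithStats(b);print([(s[i],ce[i]) for i in range(1,n) if s[i,4]>500])
E
```

```text
clock: 9.4
position: [0.474, 0.0214, 0.4476]
ee_rot: [-2.738, -1.54, -0.004]
force: [0.7, 0.3, 1.1]
width: -0.0
gripper_force: 0.0
wrist 1004 124.0 364.0 mean [0.5773 0.0224] dir -32.3 len 0.041 0.016 from axis -30.2
red 399 105.9172932330827 483.89473684210526 [ 0.6854396  -0.02857257] -117.48243870107473
[(array([  274,    51,   116,   136, 11638], dtype=int32), array([324.70716618, 118.18757518]))]
```

View pics/w5.png

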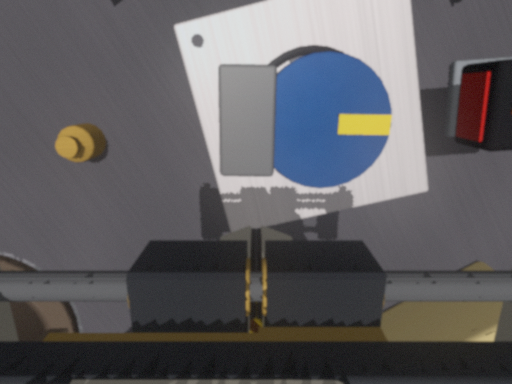

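The wrist view is clear: the lid is at about (119,323), the stripe runs (125,338)–(124,391), and the lug is at (120,248). The stripe direction is about -32° against about -27.4° for the scanner, so it needs roughly 4.5° more. First I'll check the lug edges and work out the way back.

Run:
```python
from h import *
f=lambda r,c,z=.16:atz("wrist",(r,c),z)[:2]
def an(a,b):d=b-a;return np.degrees(np.arctan2(d[1],d[0])).round(1)
print("lug outer",an(f(68,219.5),f(174,220.5)),"top",an(f(65,222),f(65,274)),"bot",an(f(176,222),f(175.5,272)),"lid c",f(119,323,.155),"lugouter mid",f(120.5,220))
print(px("wrist",[.554,.036,.155]))
rows([(148.5,.025)],.45);rows([(148.5,.025)])
s=arm.observe();print(s["position"],toward([0,0,0],0)[1]+90)
```

```text
lug outer -122.4 top -31.2 bot -30.6 lid c [0.55106834 0.0429309 ] lugouter mid [0.48027854 0.08484954]
(np.float64(124.57012779500386), np.float64(330.2365872636956))
148.5 0.025 0.1316 -0.0006 -0.0024 0.005
148.5 0.025 0.1313 -0.0007 0.1576 0.005
[0.47453829 0.02240874 0.4473616 ] 148.81033819308087
```

```bash
python3 -m inch '0.045 0 0 0 0; 0.09 0 0 0 0; 0.132 0 0 0 0; 0.132 0 0.045 0 0; 0.132 0 0.09 0 0'; python3 -m inch '0 0 0.04 0 0; 0 0 0.068 0 0; 0 0 0.068 0 0'
python3 - <<'E'
from h import *
print(toward([0,0,0],0)[1]+90)
rows([(l,g) for l,g in((149,.005),(149,-.002),(151,-.002),(153,-.002),(154,-.002))])
E
```

```text
clock: 9.95
position: [0.5442, 0.1383, 0.3558]
ee_rot: [2.733, 1.548, 0.005]
force: [-0.3, -0.7, -0.3]
width: 0.006
gripper_force: 0.0
clock: 10.25
position: [0.5417, 0.1362, 0.2849]
ee_rot: [-2.735, -1.544, 0.011]
force: [-0.5, -0.5, -0.2]
width: 0.004
gripper_force: 0.0
148.90856246714569
149 0.005 -0.0211 0.0001 -0.0050 -0.002
149 -0.002 -0.0281 0.0001 -0.0049 -0.002
151 -0.002 -0.0303 -0.0016 -0.0049 -0.037
153 -0.002 -0.0326 -0.0033 -0.0049 -0.071
154 -0.002 -0.0337 -0.0041 -0.0049 -0.089
```

```bash
python3 -m inch '-0.018 0 -0.004 -0.002 0; -0.028 0 -0.004 -0.002 0; -0.0303 -0.0016 -0.004 -0.037 0; -0.0326 -0.0033 -0.004 -0.071 0; -0.0333 -0.0038 -0.004 -0.082 0'; python3 -m inch '0 0 0 0 0; 0 0 0 0 0'
python3 - <<'E'
from h import *
print(toward([0,0,0],0)[1]+90)
rows([(152.7,-.002)])
E
```

```text
clock: 10.75
position: [0.5232, 0.1094, 0.2955]
ee_rot: [-2.669, -1.655, -0.011]
force: [1.5, 7.8, 1.0]
width: 0.009
gripper_force: 4.2
clock: 10.95
position: [0.5233, 0.1094, 0.2954]
ee_rot: [-2.67, -1.653, -0.01]
force: [0.6, 8.0, -0.6]
width: 0.003
gripper_force: 3.9
153.52675214159026
152.7 -0.002 0.0003 -0.0011 0.0054 0.014
```

```bash
python3 -m inch '0.015 0 0 0 0; 0.03 0 0 0 0; 0.03 0 -0.05 0 0; 0.03 0 -0.10 0 0; 0.03 0 -0.15 0 0';  python3 -m inch '-0.045 0.01 0 0 0; -0.09 0.02 0 0 0; -0.13 0.03 0 0 0; -0.13 0.03 0 0 0; -0.13 0.03 0 0 0'
python3 - <<'E'
from h import *
im=save("wrist","w6"); stripe("wrist",im,(0,235,250,400))
cv2.imwrite("pics/w6c.png",cv2.resize(im[0:240,150:512,::-1],None,fx=2.2,fy=2.2,interpolation=2))
E
```

```text
clock: 11.45
position: [0.5361, 0.1355, 0.4451]
ee_rot: [2.671, 1.652, 0.0]
force: [1.1, 0.9, -0.4]
width: 0.006
gripper_force: 0.0
clock: 11.95
position: [0.505, 0.0048, 0.4436]
ee_rot: [2.673, 1.65, 0.002]
force: [0.4, -0.2, 0.2]
width: 0.005
gripper_force: 0.0
wrist 1028 128.0 326.0 mean [0.5781 0.0254] dir -27.1 len 0.041 0.015 from axis -23.8
```

View pics/w6c.png

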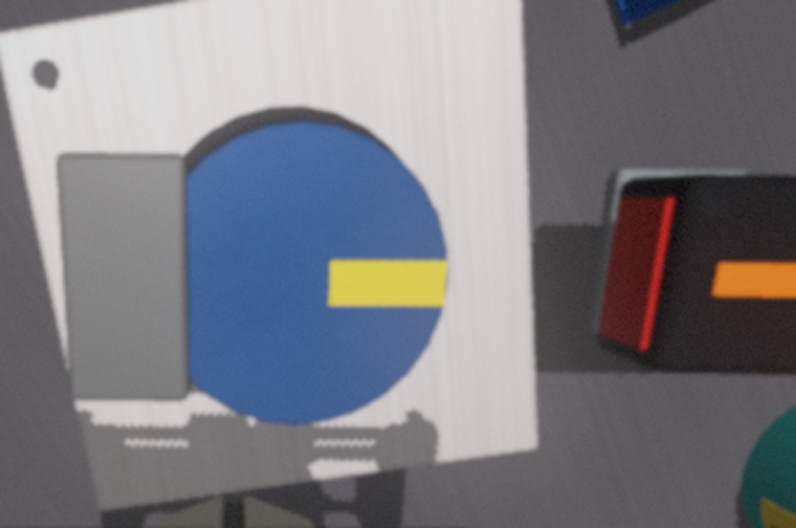

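The canister stripe is at crop (283,330–446) and the scanner's orange stripe at crop (280,712–796). They look parallel and nearly in line. One numeric check on the same picture before the key.

Run:
```python
from h import *
im=cv2.imread("pics/w6.png");hsv=cv2.cvtColor(im,cv2.COLOR_BGR2HSV)
def quad(m,z,nm):
    cs,_=cv2.findContours(m,cv2.RETR_EXTERNAL,cv2.CHAIN_APPROX_NONE);c=max(cs,key=cv2.contourArea)[:,0]
    W=np.array([atz("wrist",(y,x),z)[:2] for x,y in c],np.float32)*1000
    (cx,cy),(w,h),a=cv2.minAreaRect(W);print(nm,len(c),c.min(0),c.max(0),"centre",round(cx,1),round(cy,1),"size",round(w,1),round(h,1),"ang mod90",round((a+45)%90-45,1));return W
quad(cv2.inRange(hsv,(20,110,70),(34,255,255))*(np.arange(384)[:,None]<200).astype(np.uint8),.156,"stripe")
quad(cv2.inRange(hsv,(8,150,100),(19,255,255))*(np.arange(384)[:,None]<200).astype(np.uint8),.145,"orange")
quad(cv2.inRange(hsv,(0,200,140),(6,255,255)),.125,"red")
g=cv2.inRange(hsv,(0,0,90),(180,40,160));k=np.zeros_like(g);k[60:190,165:240]=1
g=cv2.morphologyEx(g*k,cv2.MORPH_OPEN,np.ones((9,9)))
W=quad(g,.16,"lug")
for r in(75,100,125,150,175):print(r,np.nonzero(g[r])[0][[0,-1]],im[r,174:186,0])
b=cv2.inRange(hsv,(105,100,30),(125,255,255));b[200:]=0;W=quad(b,.155,"lid")
(c,rad)=cv2.minEnclosingCircle(W);print(c,rad)
d,y,r=toward([.502,-.375,.45],-28);print(d,y,r,arm.observe()["joints"].round(2))
```

```text
stripe 128 [ 20 109] [ 64 145] centre 377.1 125.8 size 32.1 29.4 ang mod90 22.2
orange 103 [473 118] [511 135] centre 704.1 -37.1 size 13.9 32.2 ang mod90 -26.5
red 133 [443  90] [455 152] centre 681.5 -23.5 size 53.8 2.7 ang mod90 -27.2
lug 415 [165  70] [234 189] centre 486.3 68.0 size 93.6 56.9 ang mod90 -27.6
75 [176 234] [204 175 144 133 139 140 144 142 142 143 145 144]
100 [177 233] [208 202 186 152 132 131 136 135 136 137 136 137]
125 [179 234] [205 205 205 195 168 135 124 129 129 132 132 132]
150 [165 234] [101 108 135 171 190 185 157 130 124 128 129 128]
175 [165 234] [ 98 101 101 100 100 100  98  94 105 111 119 123]
lid 479 [235  55] [351 192] centre 554.7 37.6 size 107.6 91.5 ang mod90 -27.5
(549.6686401367188, 40.26997756958008) 53.87421417236328
[-0.34231399  0.16723215 -0.0069298 ] 63.47845163357862 1.5966001756323325 [-0.55  0.21  0.53  1.83 -0.12  1.13 -0.44]
```

The stripe is at -27.1°, the lug at -27.6°, and the scanner at -26.5° to -27.2°. The label faces it squarely and the hand is off. Next is the printer key.

```bash
python3 -m inch '-0.04 0.017 0 0 0; -0.08 0.034 0 0 0; -0.12 0.05 0 0 0; -0.16 0.067 0 0 0; -0.20 0.084 0 0 0'; python3 -m inch '-0.04 0.017 0 0 0; -0.08 0.034 0 0 0; -0.12 0.05 0 0 0; -0.16 0.067 0 0 0; -0.20 0.084 0 0 0'; python3 -m inch '0 0 0 0 0; 0 0 0 0 0'
cat > k.py <<'E'
from h import *
s=arm.observe();print(s["position"].round(4),s["joints"].round(2))
im=save("wrist","k%d"%(s["clock"]*100));hsv=cv2.cvtColor(im,cv2.COLOR_RGB2HSV)
m=cv2.inRange(hsv,(45,90,30),(80,255,255));n,l,st,ce=cv2.connectedComponentsWithStats(m)
for i in range(1,n):
    if st[i,4]>100: print(st[i],ce[i],[atz("wrist",ce[i][::-1],z).round(4) for z in(.12,.125)])
for q in("print_top","label_roll"):
    for r in arm.place_of("wrist",q)[:2]: print(q,r["conf"],r["point"],atz("wrist",r["point"],.122))
E
python3 k.py
```

```text
clock: 12.5
position: [0.4917, -0.2111, 0.4428]
ee_rot: [2.669, 1.657, 0.001]
force: [1.3, 0.9, 0.3]
width: 0.007
gripper_force: 0.0
clock: 13.0
position: [0.4784, -0.4279, 0.4423]
ee_rot: [-2.669, -1.657, -0.001]
force: [-0.4, -0.2, -0.7]
width: 0.005
gripper_force: 0.0
clock: 13.2
position: [0.4775, -0.4277, 0.442]
ee_rot: [-2.671, -1.652, 0.001]
force: [-0.1, 0.2, 1.0]
width: 0.007
gripper_force: 0.0
[ 0.4775 -0.4277  0.442 ] [ 0.22  0.49  0.66  1.51 -0.31  1.25  0.46]
[ 233   95   38   38 1110] [251.41621622 113.87477477] [array([ 0.5011, -0.3724,  0.12  ]), array([ 0.5013, -0.3721,  0.125 ])]
print_top 0.67 [117.0, 253.6] [ 0.50190347 -0.37494083  0.122     ]
```

Run:
```python
from h import *
print(arm.get_calibration("wrist")["pose"][:3,3]-arm.observe()["position"])
print(toward([.5015,-.3735,.32],0),toward([.5015,-.3735,.305],0))
```

```text
[ 0.03564931  0.0703199  -0.01961908]
(array([ 0.05716216, -0.00212104,  0.1224631 ]), np.float64(63.652418813113975), np.float64(1.11094428514722)) (array([ 0.05714601, -0.00211416,  0.13746309]), np.float64(63.652418813113975), np.float64(1.11094428514722))
```

```bash
python3 -m inch '0.057 -0.002 0 0 0; 0.057 -0.002 0.04 0 0; 0.057 -0.002 0.08 0 0; 0.057 -0.002 0.12 0 0; 0.057 -0.002 0.127 0 0'; python3 -m inch '0 0 0 0 0; 0 0 0.004 0 0; 0 0 0.007 0 0; 0 0 0.010 0 0'; python3 -m inch '0 0 0.002 0 0; 0 0 0.004 0 0'
```

```text
clock: 13.85
position: [0.5004, -0.3725, 0.312]
ee_rot: [-2.664, -1.653, 0.003]
force: [-1.9, 1.5, 2.3]
width: 0.005
gripper_force: 1.3
clock: 14.25
position: [0.5009, -0.3764, 0.3085]
ee_rot: [2.669, 1.651, 0.004]
force: [-7.9, 8.0, 41.8]
width: 0.006
gripper_force: 20.9
clock: 14.45
position: [0.5006, -0.3767, 0.3079]
ee_rot: [2.669, 1.65, 0.008]
force: [-13.9, 16.7, 66.2]
width: 0.01
gripper_force: 32.6
```

```bash
python3 -m inch '0 0 -0.006 0 0; 0 0 -0.012 0 0; 0 0 -0.016 0 0; 0 0 -0.02 0 0; 0 0 -0.03 0 0'; python3 -m inch '0 0 -0.03 0 0; -0.057 0 -0.08 0 0; -0.057 0 -0.11 0 0; -0.057 0 -0.11 0 0'; python3 k.py
python3 - <<'E'
from h import *
im=save("scene","s9");b=save("side","d9")
for c,i,k in(("scene",im,(210,235,95,125)),("side",b,(300,335,255,290))):
    m=cv2.inRange(cv2.cvtColor(i,cv2.COLOR_RGB2HSV),(45,80,30),(80,255,255))[k[0]:k[1],k[2]:k[3]];r,q=np.nonzero(m);print(c,len(r),r.mean()+k[0],q.mean()+k[2],r.min()+k[0],r.max()+k[0])
E
```

```text
clock: 14.95
position: [0.4998, -0.3756, 0.3312]
ee_rot: [-2.671, -1.651, 0.002]
force: [-0.3, -0.4, -1.2]
width: 0.006
gripper_force: 0.0
clock: 15.35
position: [0.4723, -0.4313, 0.4486]
ee_rot: [2.668, 1.64, 0.001]
force: [0.6, -2.0, 0.1]
width: 0.006
gripper_force: 0.0
[ 0.4723 -0.4313  0.4486] [ 0.22  0.48  0.67  1.51 -0.3   1.25  0.46]
[ 233   86   37   38 1082] [251.07301294 104.80406654] [array([ 0.5014, -0.3702,  0.12  ]), array([ 0.5015, -0.37  ,  0.125 ])]
print_top 0.73 [107.2, 252.8] [ 0.50193958 -0.36969766  0.122     ]
scene 90 221.45555555555555 110.94444444444444 210 226
side 66 320.6515151515151 272.1212121212121 317 324
```

Force rose to 66 N, but I want to be sure that was the key's own stop. A slow second press with a force trace will show the spring travel.

Run:
```python
from h import *
c=arm.get_calibration("wrist");f=c["intrinsics"][0][0];print(f,"key z by size",c["pose"][2][3]-f*32/37.4/1000)
print(toward([.5013,-.372,.322],0)[0])
```

```text
333.293222285107 key z by size 0.1354608469361322
[ 0.05954436 -0.00020222  0.11831275]
```

The key's apparent size puts its top at z ≈ 0.135. Contact began at tip z ≈ 0.135, with light spring force at 0.134, and the hard stop came at 0.130. So it went through its full 6 mm and the hand is now clear. One last check on the canister and roll, then I hand in.

Run:
```python
from h import *
a=save("scene","s10");stripe("scene",a,(172,200,240,300))
for r in arm.place_of("scene","label_roll")[:1]: print("roll",r["point"])
b=save("side","d10");stripe("side",b,(170,212,235,290))
for r in arm.place_of("side","label_roll")[:1]: print("roll",r["point"])
print(arm.observe()["force"]);print(arm.sign_off())
```

```text
scene 55 185.0 265.0 mean [0.579  0.0212] dir -27.0 len 0.045 0.016 from axis -30.7
scene 66 198.0 266.0 mean [ 0.6318 -0.0078] dir 61.6 len 0.05 0.016 from axis -29.4
roll [248.2, 150.8]
roll [291.5, 314.9]
[ 0.56744473 -0.53394089  0.63180522]
the job is handed in; nothing more can be done
None
```

The job is handed in: the label faces the scanner to within about 1°, with the canister still standing in its collar. The green key was then pressed to its stop and released, judged from the force and key height, and the label roll was left alone.

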